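Push a scrap heatsink through the spring flap of the drop box

ROBOT

A 7-joint arm with a two-finger parallel gripper is mounted at the origin on a cart in front of the work surface, level with it; the furniture and walls round the work are solid. World frame = base frame: x ahead of the robot, y to its left, z up, the work surface at z = 0. Lengths are in m, angles in rad, forces in N, time in s.
With the tool pointing down it reaches from about 0.4 to 0.9 m from the base axis. Payload 5.5 kg.
Tool frame: the origin (TCP) lies at the very end of the fingers, on their centre line; the grasp point (between the pads) lies 19 mm behind it (bot.grasp_offset is the z of the grasp point in the tool frame, in m); z points along the fingers, y is the line along which they close (so a half turn about z gives the same grasp; the last joint's range is limited). The gripper opens to 85 mm and grips with 20 to 120 N. Pads are 22 mm wide; open, the fingers measure 114 mm over their backs; the gripper's body (76 mm by 85 mm) begins 54 mm behind the grasp point. The pads swing forward as they close: fully open they stand 13 mm farther back than shut.
Start: joints at [1.419, 0.501, -0.427, 1.55, 0.221, 1.138, -0.21], TCP at [0.262, -0.595, 0.231] pointing down, gripper open.
Joint ranges: [-2.88, 2.88], [-0.31, 2.03], [-1.54, 1.56], [0.2, 2.42], [-1.41, 4.55], [0.19, 2.02], [-2.57, 2.57]. Speed limits (rad/s): [2.57, 2.57, 3.14, 3.14, 3.14, 3.14, 3.14].

INTERFACE

Orientations are given as a unit quaternion [x, y, z, w].
In Python, from cell import observe, optics, job, bot gives the robot as it stands.
- The arm moves only by the tool move_arm, never from a script. Its argument "series" is text: rows parted by semicolons, each of 7 numbers parted by spaces: the shift along the tool's x, y, z normalised to -1 to 1, where 1 is 1 m, then the turn, a rotation vector about the tool's x, y, z normalised to -1 to 1, where 1 is 2 pi rad, then the closure, from 0 (fully open) to 1 (shut). In form: x y z rx ry rz grip; .... A call has 1 to 12 rows; each row is the pose to reach, as a shift and turn from the pose commanded when the call began, along the tool's axes at that moment, turning the shorter way round; what a row does not reach only later rows make up. A row lasts 1/8 s, in which the tool goes at most 62.5 mm and 10.7 degrees, less where a joint would pass 70% of its speed; a pose out of reach is approached as far as the arm can. A call with a number of a shift or a turn outside -1 to 1 is refused whole. A call with a gripper value outside its range is refused whole. The fingers move at their own pace and stop on an object; "force" is the grip in N (left out, the last holds). Time passes only in rows, so rows that repeat a pose let the fingers close. It gives the time, the measured TCP pose, the force, the opening and the grip force at its end, in the units of the state.
- observe(): the state, without advancing time (a new reading comes with each control period).
- optics.capture(name): name is "scene" or "top" or "wrist"; returns a dict with "frame" (420x560x3 uint8, red, green, blue), "intrinsics" (3x3 intrinsics, pixels), "rvec" (rotation vector, rad) and "tvec" (3), from world to camera coordinates, as OpenCV has them. Camera axes: x right, y down, z forward; pixel columns grow to the right and rows downward; lengths in m; the calibration is good to about 2 mm. A picture is of the moment at which its call begins. There is no depth.
- job.hand_in(): hands the job in; it is judged then, once.
The state is a dict: "time_s": time; "joints": joint angles; "qd": joint speeds; "effort": joint torques, N m; "tcp_pos": TCP position; "tool_rot": TCP orientation; "force": force on the tool from outside, world axes, zero at the start; "ft_torque": the same for the moment, N m; "finger_gap": opening from 0.0 (shut) to 1.0 (fully open); "grip_force": force on a finger pad.
Only numpy, scipy, OpenCV 4.12 (cv2) and the standard library are available. Lean on these libraries where they do the work, as an engineer would, in place of code of your own. Each camera call takes 0.05 s, during which the arm holds its last target. There are 200 camera calls.

TASK

Drop the finned heatsink into the metal drop box through its spring flap: push the flap open with one finger, and while that finger holds it open, push the heatsink along the ledge with the other finger until it drops over the edge into the box. Do not grasp or lift the heatsink, do not let it touch the flap, and push gently. When it lies in the box, draw the fingers out upward so that the flap springs shut, and leave the loupe, the tape roll and the round tin where they stand.

Things in the scene. Friction and masses are not known exactly. Their poses are not given: they have to be found in the camera images.
- drop_box: fixed sheet-metal box, x -131 to 129 mm, y -80 to 80 mm in its own axes. Origin on the work surface under the middle of the gate; +x is the way in, +z up. x < 0: flat dark steel ledge, top 60 mm above the work surface, y -76 to 76 mm. x > 0: box with open top. The gate plane is x = 0; only the flap stands across it, nothing above it: all is reached from above.
- flap (a joint): angle of the flap (rad): 0 shut across the gate, grows as it swings into the box about the upright hinge pin; stop at 1.5. The spring shuts it again: about 0.03 N m when shut, 0.08 N m at 1.4 rad, and it takes up to about 1 s.
- flap_edge (a point): middle of the flap's free edge, 132 mm from the hinge. The flap is an upright aluminium leaf 3 mm thick, from 3 to 34 mm above the ledge. It turns about an upright pin (7 mm thick, up to z = 100 mm) at drop_box x = 0, y = -70.5 mm and, shut, reaches along the gate to y = 65 mm.
- push_spot (a point): fixed point in the shut flap's plane (drop_box x = 0, y = -44, z = 75 mm), 26 mm from the hinge pin. In front of it a bare part of the ledge, y -76 to -7.5 mm, is the way for the finger that opens the flap: moved along +x here, it has opened the flap to about 1.2 rad when 60 mm past the gate. Axes as drop_box.
- gate_mid (a point): point on the edge of the ledge at the middle of the item lane (drop_box x = 0, y = 28, z = 60 mm). The lane lies on the ledge between two guide rails 12 mm high, 5 mm wide, x -123 to -10 mm: free width y -2.5 to 58.5 mm. A 6 mm post stands at the gate's +y end, y 69 to 75 mm, up to z = 94 mm. Axes as drop_box.
- heatsink: loose aluminium heatsink, square, 40 x 40 x 20 mm, about 50 g, upright fins along its own x; lies on the ledge in the item lane, fins up and within about 0.25 rad of along the lane. Origin at the centre of its underside.
- loupe: bystander: black tapered eye loupe, 38 mm wide, 36 mm high, on the work surface beside the box. Origin at the centre of its underside.
- kapton_roll: bystander: small roll of brown tape, 49 mm wide, 12 mm high, on the work surface beside the box. Origin at the centre of its underside.
- thermal_pad_tin: bystander: round white tin, 62 mm wide, 20 mm high, on the work surface to the left of the box's ledge. Origin at the centre of its underside.
- box_floor (a point): middle of the box's inner floor (drop_box x = 62, y = 0, z = 5 mm), so the ledge ends in a 55 mm drop. Inside: x 0 to 122 mm, y -73 to 73 mm. Side and back walls with a rolled rim 7 mm thick reach 98 mm above the work surface. Axes as drop_box.
There are look-alikes about, which are no part of the job. Leave any blue or turquoise look-alike of the heatsink alone.

How it is judged:
By the outcome, as a careful person would: the job done as asked, in the order asked, and still so for the second after the job is handed in, with the robot touching nothing.
It also fails if it takes over 32 s, if anything falls off the work surface, if the arm or the gripper's body presses on something with over 40 N, if the wrist force passes 120 N, or if a joint passes its speed limit or range.

## Working session

There is one attempt and no reset: what is moved stays moved. The work goes in short steps, Python scripts to look and compute and a tool call to move; the robot and the scene stay as the last step left them, time stands still between calls to the robot, and variables do not carry over. Pictures are saved under pics/ and viewed, at most 13 in all, crops included, and the job is handed in when it is done.

Besides the shell and the picture viewer there is one more tool, called after "Request:" as name(argument=value, ...) on one line, values as JSON. move_arm: Moves the arm, as the interface text tells. Scaled input: -1 to 1 covers 1 m each way for a shift and 2 pi rad each way for a turn. Its arguments: {"type":"object","properties":{"series":{"type":"string"},"force":{"type":"number"}},"required":["series"]}

```bash
mkdir -p pics; ls; python3 - <<'E'
from cell import observe, optics, job, bot
import cv2,json
s=observe();print({k:s[k] for k in('time_s','tcp_pos','tool_rot','finger_gap','force')}, bot.grasp_offset)
for n in("scene","top"):
    c=optics.capture(n);cv2.imwrite(f'pics/{n}0.png',c['frame'][:,:,::-1]);print(n,c['intrinsics'],c['rvec'],c['tvec'])
E
```

```text
pics
{'time_s': 0.0, 'tcp_pos': array([ 0.26163046, -0.59424713,  0.23023152]), 'tool_rot': array([ 9.78562621e-01,  2.05947110e-01, -1.64566877e-04, -9.78075630e-04]), 'finger_gap': 1.0019445833575844, 'force': array([-0.67838315,  0.57102389,  0.11819054])} -0.0187
scene [[443.53951948   0.         281.33636846]
 [  0.         443.53951948 212.59938429]
 [  0.           0.           1.        ]] [ 1.0842521  -2.31494677  1.11801542] [0.32587581 0.39794679 0.48880228]
top [[418.17332878   0.         275.93423127]
 [  0.         418.17332878 205.73596033]
 [  0.           0.           1.        ]] [ 2.21967919 -2.15387163  0.06080249] [-0.10844881  0.60616613  0.87761216]
```

View pics/scene0.png

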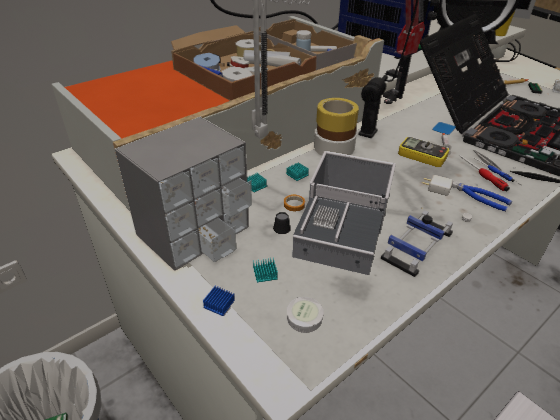

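View pics/top0.png

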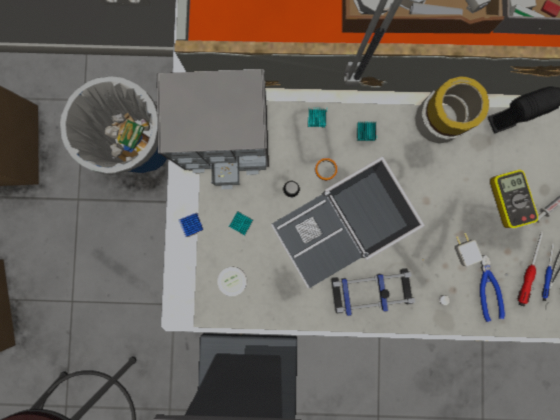

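The scene view shows the box, with its ledge around (340,235), the heatsink in the lane at (325,215), and the blue and turquoise look-alikes. In the top view the box runs from (275,235) to (420,215) and the heatsink is at (308,231). I'll crop it larger.

```bash
cat > h.py <<'E'
from cell import observe, optics, job, bot
import cv2, numpy as np
from scipy.spatial.transform import Rotation as R
def ray(c,uv,z):
    Rm=cv2.Rodrigues(np.array(c['rvec']))[0]; t=np.array(c['tvec']).ravel()
    d=Rm.T@np.linalg.inv(c['intrinsics'])@np.array([uv[0],uv[1],1.]); o=-Rm.T@t
    return o+d*(z-o[2])/d[2]
def proj(c,p): return cv2.projectPoints(np.float64(p).reshape(-1,1,3),np.array(c['rvec']),np.array(c['tvec']),c['intrinsics'],None)[0].reshape(-1,2)
E
python3 - <<'E'
from h import *
c=optics.capture('top')
im=c['frame'][145:300,260:430,::-1]
cv2.imwrite('pics/topc.png',cv2.resize(im,None,fx=4,fy=3.8709677,interpolation=cv2.INTER_CUBIC) if 0 else cv2.resize(im,None,fx=3.8,fy=3.8,interpolation=cv2.INTER_CUBIC))
for uv in((275,235),(420,215)):print(ray(c,uv,0.06))
c=optics.capture('scene')
im=c['frame'][145:275,285:400,::-1]
cv2.imwrite('pics/scenec.png',cv2.resize(im,None,fx=4.5,fy=4.5,interpolation=cv2.INTER_CUBIC))
E
```

```text
[ 0.54690618 -0.09036346  0.06      ]
[ 0.59647327 -0.38434524  0.06      ]
```

View pics/topc.png

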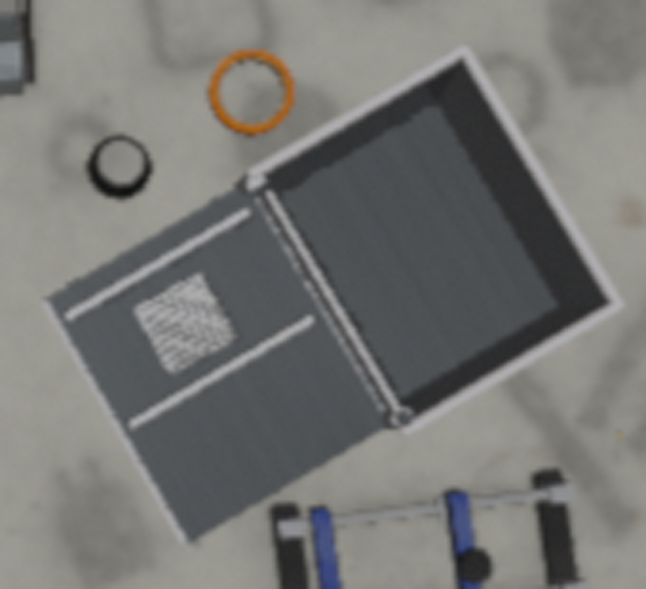

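View pics/scenec.png

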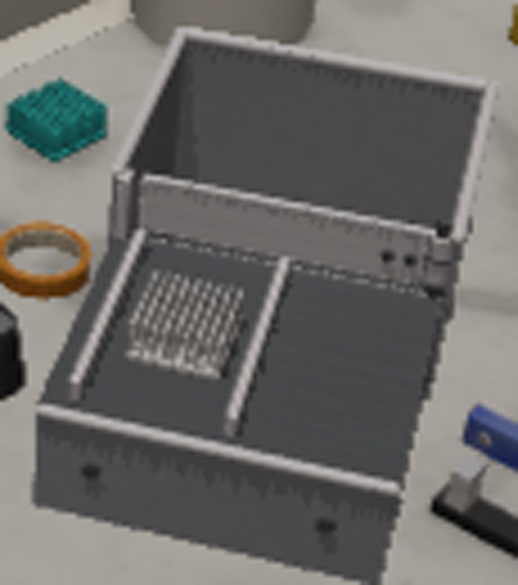

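The top crop shows the lane with the heatsink centred near (185,323), the hinge pin at (400,418) and the post at (257,180). The scene crop agrees: the flap is shut and the heatsink is about mid-lane. Next I'll fit the box pose.

```bash
python3 - <<'E'
from h import *
T=optics.capture('top');S=optics.capture('scene')
def fit(c,pts):
    B=np.array([p[0][:2] for p in pts])/1e3
    W=np.array([ray(c,p[1],p[0][2]/1e3)[:2] for p in pts])
    b=B-B.mean(0);w=W-W.mean(0)
    th=np.arctan2((b[:,0]*w[:,1]-b[:,1]*w[:,0]).sum(),(b*w).sum())
    Rm=np.array([[np.cos(th),-np.sin(th)],[np.sin(th),np.cos(th)]])
    t=W.mean(0)-Rm@B.mean(0);print(th,t,'resid mm',np.round((W-(B@Rm.T+t))*1e3,1).tolist());return Rm,t
k=lambda u,v:(u/3.8+260,v/3.8+145)
tp=[((-131,80,60),k(48,298)),((-131,-80,60),k(188,540)),((129,80,98),k(465,48)),((129,-80,98),k(622,302)),((0,-70.5,100),k(401,417)),((0,72,94),k(257,180)),((-123,61,72),k(68,317)),((-123,-5,72),k(132,424)),((-10,61,72),k(249,212)),((-10,-5,72),k(313,320))]
j=lambda u,v:(u/4.5+285,v/4.5+145)
sp=[((-131,80,60),j(38,410)),((-131,-80,60),j(398,490)),((129,80,98),j(180,32)),((129,-80,98),j(494,86)),((0,72,94),j(124,174)),((-123,61,72),j(75,386)),((-123,-5,72),j(232,424))]
a=fit(T,tp);b=fit(S,sp)
hs=np.array([ray(T,k(*p),.08)[:2] for p in((135,312),(203,273),(235,335),(175,373))])
print('hs box', np.round((hs-a[1])@a[0]*1e3,1), ((hs.mean(0)-a[1])@a[0]))
hs=np.array([ray(S,j(*p),.08)[:2] for p in((152,270),(244,290),(225,362),(127,345))])
print('hs box', np.round((hs-b[1])@b[0]*1e3,1), ((hs.mean(0)-b[1])@b[0]))
s=observe();print(R.from_quat(s['tool_rot']).as_matrix(),s['time_s'],bot.__dict__ if hasattr(bot,'__dict__') else dir(bot))
E
```

```text
-1.0106524202978122 [ 0.57385958 -0.23129117] resid mm [[-1.7, -7.0], [7.7, -0.3], [-5.1, 1.3], [1.7, 4.3], [0.4, 2.2], [-1.0, 1.6], [0.2, -1.2], [0.9, -1.5], [-1.4, 0.3], [-1.6, 0.3]]
-1.0125312739981194 [ 0.57025357 -0.22753031] resid mm [[-2.8, -6.3], [7.1, -0.8], [-6.3, 3.5], [-0.1, 5.8], [1.5, -0.2], [0.8, -1.8], [-0.3, -0.2]]
hs box [[-90.4  45. ]
 [-49.3  44.6]
 [-51.4   8.2]
 [-88.5   7. ]] [-0.06987495  0.0262052 ]
hs box [[-45.6  47.6]
 [-46.3   6.8]
 [-95.7   4.2]
 [-98.2  45.1]] [-0.071429    0.02593465]
[[ 9.15191278e-01  4.03019718e-01 -1.76533441e-04]
 [ 4.03019750e-01 -9.15191095e-01  5.83151601e-04]
 [ 7.34597606e-05 -6.04841722e-04 -9.99999814e-01]] 0.3 {}
```

```bash
cat >> h.py <<'E'
TH=-1.011; T0=np.array([.573,-.230]); RB=np.array([[np.cos(TH),-np.sin(TH)],[np.sin(TH),np.cos(TH)]])
def w(x,y,z): return np.r_[RB@[x/1e3,y/1e3]+T0,z/1e3]
def b(p): return np.r_[(np.array(p[:2])-T0)@RB,p[2]]*1e3
def plan(goal,ang):
    s=observe();M=R.from_quat(s['tool_rot']);p=np.array(s['tcp_pos'])
    G=R.from_matrix(np.c_[[-np.sin(ang),np.cos(ang),0],[np.cos(ang),np.sin(ang),0],[0,0,-1]] if 0 else np.column_stack([np.cross([np.cos(ang),np.sin(ang),0],[0,0,-1]),[np.cos(ang),np.sin(ang),0],[0,0,-1]]))
    print('shift',np.round(M.inv().apply(goal-p),4),'rot',np.round((M.inv()*G).as_rotvec()/2/np.pi,5),'t',s['time_s'],'F',np.round(s['force'],2),'box',np.round(b(p),1))
E
python3 - <<'E'
from h import *
print(w(-67,-4,150)); plan(w(-67,-4,150),TH-.55)
E
```

```text
[ 0.53403263 -0.17535071  0.15      ]
shift [ 0.4181 -0.274   0.0811] rot [-1.000e-04  1.000e-05  6.446e-02] t 0.3 F [-0.03 -0.14 -0.02] box [ 143.8 -457.3  230.9]
```

Request:
move_arm(series="0.052 -0.034 0 0 0 0.0108 0; 0.104 -0.068 0 0 0 0.0215 0; 0.156 -0.102 0 0 0 0.0322 0; 0.208 -0.136 0 0 0 0.043 0; 0.26 -0.17 0 0 0 0.0538 0; 0.312 -0.204 0 0 0 0.0645 0; 0.364 -0.238 0.02 0 0 0.0645 0; 0.4 -0.26 0.05 0 0 0.0645 0; 0.418 -0.274 0.081 0 0 0.0645 0; 0.418 -0.274 0.081 0 0 0.0645 0; 0.418 -0.274 0.081 0 0 0.0645 0")

```text
time_s: 1.68
tcp_pos: [0.5341, -0.1769, 0.151]
tool_rot: [1.0, 0.004, 0.0, 0.0]
force: [-0.8, -0.3, 0.3]
finger_gap: 1.001
grip_force: 0.0
```

```bash
python3 - <<'E'
from h import *
plan(w(-67,-4,60),TH-.55)
ims=[]
for n,(a,q) in {'scene':((90,270),(250,430)),'wrist':((0,420),(0,560))}.items():
    c=optics.capture(n);f=c['frame'][a[0]:a[1],q[0]:q[1],::-1];ims.append(cv2.resize(f,(400,400 if n=='scene' else 300)))
    s=observe();M=R.from_quat(s['tool_rot'])
    print(n,[proj(c,np.array(s['tcp_pos'])+M.apply([0,y,-.013])).round(1).tolist() for y in(-.05,.05)])
h=max(i.shape[0] for i in ims)
cv2.imwrite('pics/hov.png',np.hstack([cv2.copyMakeBorder(i,0,h-i.shape[0],0,0,0) for i in ims]))
E
```

```text
shift [-0.0001 -0.0016  0.091 ] rot [ 1.4e-04 -4.0e-05 -1.8e-04] t 1.675 F [-0.8  -0.32  0.29] box [-65.7  -4.7 151. ]
scene [[[328.3, 189.1]], [[366.5, 168.8]]]
wrist [[[175.3, 279.4]], [[391.1, 279.5]]]
```

View pics/hov.png

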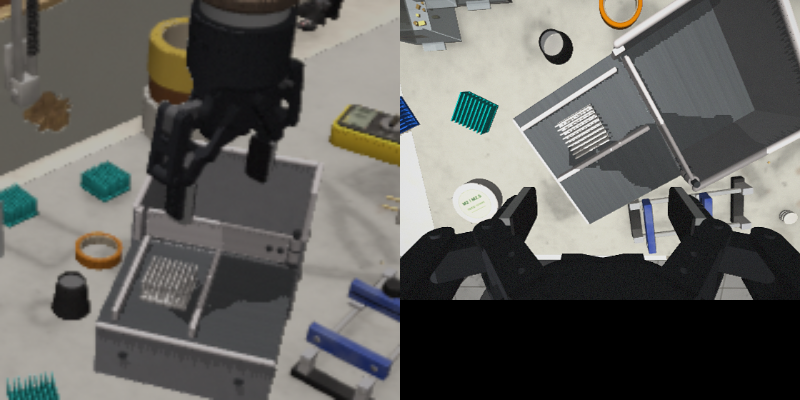

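The hover view confirms the fingertip positions: both tips are within a few px of the prediction, about 13 mm behind the TCP. I'll take a closer look at the heatsink's yaw.

```bash
python3 - <<'E'
from h import *
c=optics.capture('wrist')
print(proj(c,[w(x,y,z) for x,y,z in((-123,61,72),(-123,-5,72),(-10,61,72),(-10,-5,72),(0,-70.5,100),(0,72,94))]).round(1).tolist())
f=c['frame'][60:280,150:440,::-1]
cv2.imwrite('pics/wr.png',cv2.resize(f,None,fx=2.7,fy=2.7,interpolation=cv2.INTER_CUBIC))
np.savez('wr.npz',**{k:np.array(v) for k,v in c.items()})
E
```

```text
[[167.1, 185.2], [219.1, 256.1], [300.5, 98.8], [347.0, 180.9], [413.6, 261.3], [307.6, 70.2]]
```

View pics/wr.png

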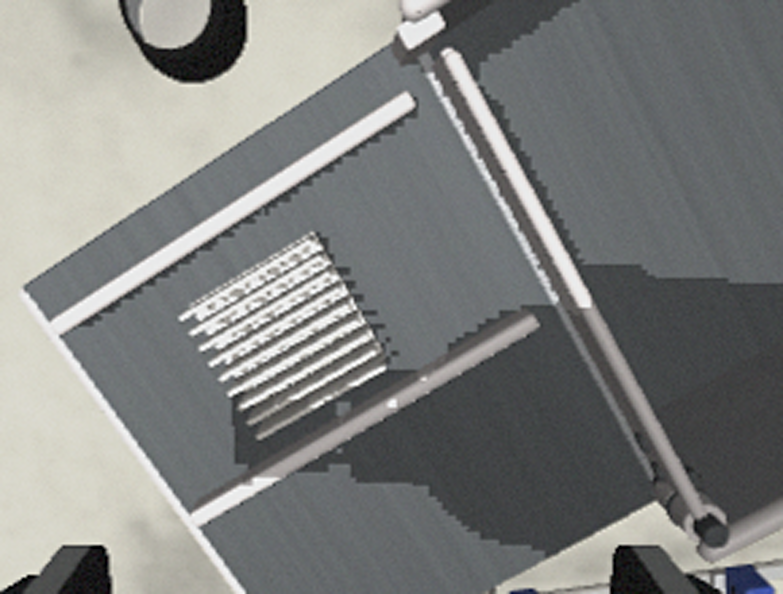

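The wrist crop shows the heatsink's fin-top corners at about (180,317), (315,235), (385,365) and (260,437). The rail ends match the box fit to within 1–2 px.

```bash
python3 - <<'E'
from h import *
c=dict(np.load('wr.npz'))
k=lambda u,v:(u/2.7+150,v/2.7+60)
for p,z in(((55,330),.072),((197,520),.072),((411,98),.072),((535,320),.072)):print(b(ray(c,k(*p),z)).round(1))
q=np.array([b(ray(c,k(*p),.08)) for p in((180,317),(315,235),(385,365),(260,437))]);print(q.round(1),q.mean(0))
plan(w(-67,-4,54),TH-.55)
E
```

```text
[-119.6   61.5   72. ]
[-118.8   -4.1   72. ]
[-8.2 61.7 72. ]
[-8.5 -3.9 72. ]
[[-86.8  47.   80. ]
 [-46.   46.3  80. ]
 [-48.4   8.4  80. ]
 [-87.3   9.   80. ]] [-67.10177564  27.69603484  80.        ]
shift [-0.0005 -0.0024  0.0976] rot [ 0.00025 -0.00028 -0.00045] t 1.825 F [-0.53  0.1  -0.12] box [-64.9  -4.9 151.6]
```

Request:
move_arm(series="-0.001 -0.0033 0 0 0 0 0; -0.001 -0.0033 0.03 0 0 0 0; -0.001 -0.0033 0.06 0 0 0 0; -0.001 -0.0033 0.075 0 0 0 0; -0.001 -0.0033 0.085 0 0 0 0; -0.001 -0.0033 0.092 0 0 0 0; -0.001 -0.0033 0.096 0 0 0 0; -0.001 -0.0033 0.096 0 0 0 0")

```text
time_s: 2.82
tcp_pos: [0.5332, -0.1724, 0.0545]
tool_rot: [1.0, 0.005, 0.0, 0.0]
force: [0.5, 0.4, -0.1]
finger_gap: 0.999
grip_force: 0.0
```

```bash
python3 - <<'E'
from h import *
plan(w(-30,-4,55),TH-.55)
c=optics.capture('scene');a=c['frame'][110:280,270:420,::-1]
d=optics.capture('wrist');e=d['frame'][40:320,130:460,::-1]
cv2.imwrite('pics/low.png',np.hstack([cv2.resize(a,(380,430)),cv2.resize(e,(420,430))]))
E
```

```text
shift [ 0.0201  0.0345 -0.0005] rot [ 2.e-05 -4.e-05 -3.e-05] t 2.825 F [ 0.47  0.37 -0.11] box [-69.9  -3.1  54.5]
```

View pics/low.png

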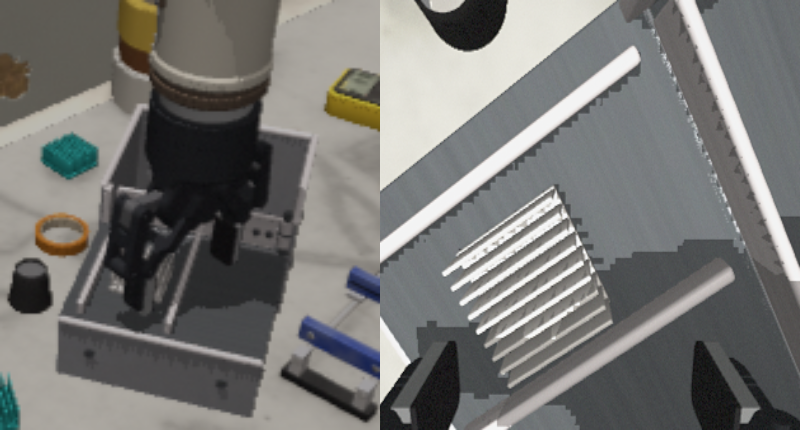

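The pusher finger sits behind the heatsink, centred on its rear face. The opener is on the bare ledge just before the flap, and there is no contact force. I'll push slowly along box +x.

Request:
move_arm(series="0.0021 0.0034 0 0 0 0 0; 0.0042 0.0068 0 0 0 0 0; 0.0063 0.0102 0 0 0 0 0; 0.0084 0.0136 0 0 0 0 0; 0.0105 0.017 0 0 0 0 0; 0.0126 0.0205 0 0 0 0 0; 0.0146 0.0239 0 0 0 0 0; 0.0167 0.0273 0 0 0 0 0; 0.0188 0.0307 0 0 0 0 0; 0.0209 0.0341 0 0 0 0 0; 0.0209 0.0341 0 0 0 0 0")

```text
time_s: 4.3
tcp_pos: [0.5547, -0.2067, 0.0543]
tool_rot: [1.0, 0.005, 0.0, 0.0]
force: [0.2, 1.1, -0.6]
finger_gap: 0.999
grip_force: 0.5
```

```bash
python3 - <<'E'
from h import *
plan(w(10,-4,55),TH-.55)
c=optics.capture('scene');a=c['frame'][110:280,270:420,::-1]
d=optics.capture('wrist');e=d['frame'][40:320,130:460,::-1]
cv2.imwrite('pics/mid.png',np.hstack([cv2.resize(a,(380,430)),cv2.resize(e,(420,430))]))
E
```

```text
shift [ 0.0199  0.0341 -0.0007] rot [ 3.0e-05 -1.1e-04 -1.1e-04] t 4.3 F [ 0.17  1.15 -0.59] box [-29.4  -3.1  54.3]
```

View pics/mid.png

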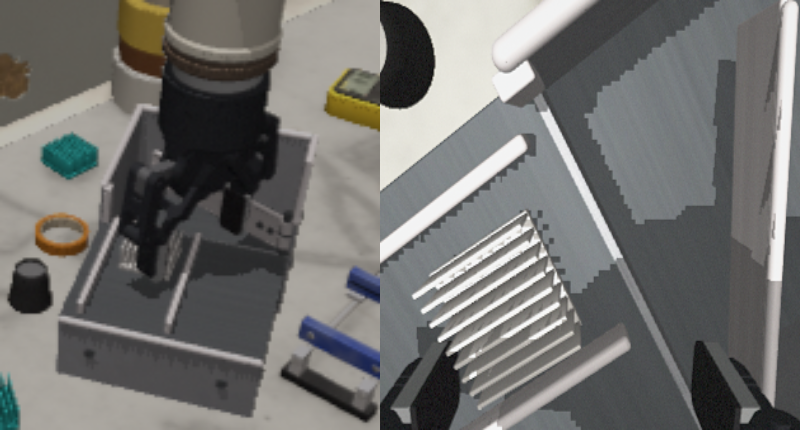

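The flap is open about 0.6 rad. The heatsink is square in the lane, short of the edge and clear of the flap. I'll keep pushing.

Request:
move_arm(series="0.0021 0.0034 0 0 0 0 0; 0.0042 0.0068 0 0 0 0 0; 0.0063 0.0102 0 0 0 0 0; 0.0084 0.0136 0 0 0 0 0; 0.0105 0.017 0 0 0 0 0; 0.0126 0.0205 0 0 0 0 0; 0.0146 0.0239 0 0 0 0 0; 0.0167 0.0273 0 0 0 0 0; 0.0188 0.0307 0 0 0 0 0; 0.0209 0.0341 0 0 0 0 0; 0.023 0.0375 0 0 0 0 0; 0.0251 0.0409 0 0 0 0 0")

```text
time_s: 5.9
tcp_pos: [0.5801, -0.2472, 0.0544]
tool_rot: [1.0, 0.005, 0.0, 0.0]
force: [0.2, 1.5, 0.3]
finger_gap: 0.998
grip_force: 0.7
```

```bash
python3 - <<'E'
from h import *
plan(w(40,-4,55),TH-.55)
c=optics.capture('scene');a=c['frame'][110:280,270:420,::-1]
d=optics.capture('wrist');e=d['frame'][40:320,130:460,::-1]
cv2.imwrite('pics/mid2.png',np.hstack([cv2.resize(a,(380,430)),cv2.resize(e,(420,430))]))
E
```

```text
shift [ 0.0106  0.0189 -0.0006] rot [ 2.e-05 -4.e-05 -5.e-05] t 5.9 F [0.21 1.51 0.27] box [18.3 -3.2 54.4]
```

View pics/mid2.png

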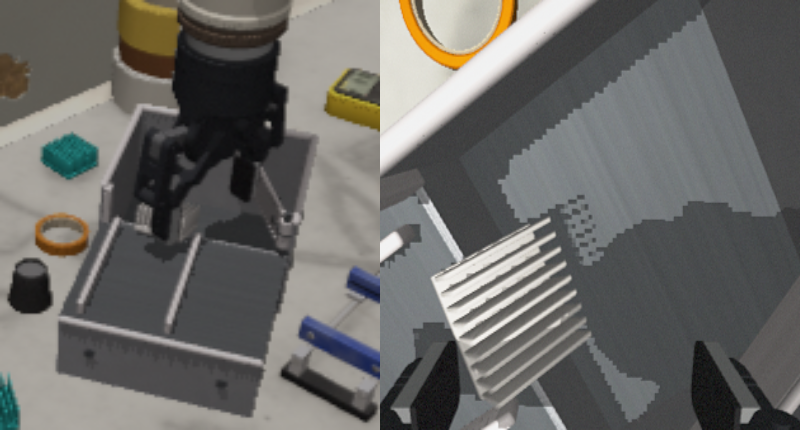

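The heatsink is about half over the edge and the flap is well clear of it. I'll push the last stretch and hold.

Request:
move_arm(series="0.0021 0.0034 0 0 0 0 0; 0.0042 0.0068 0 0 0 0 0; 0.0063 0.0102 0 0 0 0 0; 0.0084 0.0136 0 0 0 0 0; 0.0105 0.017 0 0 0 0 0; 0.0115 0.0188 0 0 0 0 0; 0.0115 0.0188 0 0 0 0 0; 0.0115 0.0188 0 0 0 0 0; 0.0115 0.0188 0 0 0 0 0; 0.0115 0.0188 0 0 0 0 0")

```text
time_s: 7.25
tcp_pos: [0.5916, -0.2656, 0.0545]
tool_rot: [1.0, 0.005, 0.0, 0.0]
force: [0.8, 0.6, -0.6]
finger_gap: 0.997
grip_force: 0.4
```

```bash
python3 - <<'E'
from h import *
plan(w(40,-4,55),TH-.55)
c=optics.capture('scene');a=c['frame'][110:280,270:420,::-1]
d=optics.capture('wrist');e=d['frame'][40:320,130:460,::-1]
cv2.imwrite('pics/drop.png',np.hstack([cv2.resize(a,(380,430)),cv2.resize(e,(420,430))]))
E
```

```text
shift [-0.0008  0.0004 -0.0005] rot [ 3.e-05 -6.e-05 -2.e-05] t 7.25 F [ 0.84  0.6  -0.63] box [40.1 -3.1 54.5]
```

View pics/drop.png

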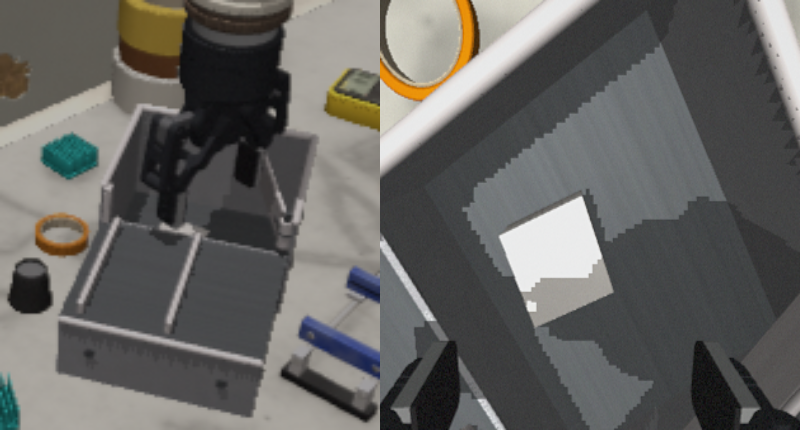

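The heatsink lies on the box floor, upside down and flat, clear of the walls and flap. I'll draw the fingers straight up.

Request:
move_arm(series="0 0 -0.01 0 0 0 0; 0 0 -0.025 0 0 0 0; 0 0 -0.05 0 0 0 0; 0 0 -0.08 0 0 0 0; 0 0 -0.11 0 0 0 0; 0 0 -0.14 0 0 0 0; 0 0 -0.16 0 0 0 0; 0 0 -0.16 0 0 0 0; 0 0 -0.16 0 0 0 0; 0 0 -0.16 0 0 0 0; 0 0 -0.16 0 0 0 0; 0 0 -0.16 0 0 0 0")

```text
time_s: 8.85
tcp_pos: [0.5913, -0.2655, 0.2137]
tool_rot: [1.0, 0.005, -0.0, -0.0]
force: [-0.9, -0.3, -0.3]
finger_gap: 1.002
grip_force: 0.0
```

Request:
move_arm(series="0 0 0 0 0 0 0; 0 0 0 0 0 0 0; 0 0 0 0 0 0 0; 0 0 0 0 0 0 0")

```text
time_s: 9.35
tcp_pos: [0.5915, -0.2656, 0.2144]
tool_rot: [1.0, 0.005, 0.0, 0.0]
force: [-0.4, -0.5, 0.2]
finger_gap: 1.001
grip_force: 0.0
```

```bash
python3 - <<'E'
from h import *
c=optics.capture('scene');a=c['frame'][110:340,230:420,::-1]
d=optics.capture('wrist');e=d['frame'][:,:,::-1]
cv2.imwrite('pics/end.png',np.hstack([cv2.resize(a,(330,400)),cv2.resize(e,(460,400))]))
E
```

```text
(no output)
```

View pics/end.png

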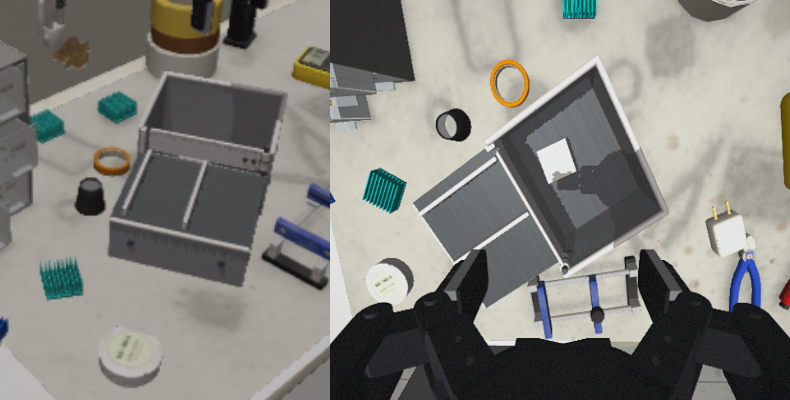

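The flap is shut, the heatsink is in the box at (557,160), the loupe, tape roll and tin haven't moved, and the gripper is clear.

```bash
python3 -c "
from cell import job
print(job.hand_in())"
```

```text
the job is handed in; nothing more can be done
None
```

The job is handed in: the heatsink went over the ledge past the held-open flap and lies upside down on the box floor, the flap has sprung shut, and the loupe, tape roll and tin stand where they were; because the fingers reach only 100 mm apart, the heatsink was pushed while the flap was still opening, but stayed clear of it.

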